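# Lock the heater chip in its socket and take its temperature

## Task

Swing the socket's lever on the chip tester fully down so that its contact bars lock the heater chip, and only then take the pen thermometer out of its stand. Hold the thermometer's spring tip inside the dark ring printed on the chip, square to the sloping chip, pressed gently so that the tip is about half sprung in and never bottomed. Finish while still holding it there with the lever down, and leave the beakers, the bottle and the tip box where they stand.

Things in the scene. Friction and masses are not known exactly. Their poses are not given: they have to be found in the camera images.
- tester: Chip tester, fixed: white and grey case 150 x 124 x 34 mm, propped so that its face slopes 20 deg (0.349 rad), low edge at its front. Origin on the bench under the face's centre, which is 62 mm up; z up, x level to its back (uphill), y to its left. On the face a black socket 94 x 76 x 8 mm with the chip; right of it the lever. Stands left or right of the pen's stand.
- chip: White ceramic chip 60 x 44 x 3 mm fixed in the socket, parallel to the face. Origin at the centre of its upper side; z its outward normal (20 deg from vertical, towards the tester's front), x uphill, y left. Two grey contact bars, 4 mm higher, slide over its left and right edges as the lever goes down, to 18 mm from its centre line. End stops rise 1 mm above it.
- spot (a point): Centre of the dark ring (inner radius 6 mm, outer 7.5 mm, printed flat) on the chip's upper surface, 6 mm uphill of the chip's centre; same axes as the chip. Two square brass pads downhill of it are not the spot.
- clamp (a joint): Angle of the socket lever, rad: 0 = fully down, lying along the slope with its cross bar uphill (hard stop); 1.57 = square to the face; range 0 to 1.75, starts between 1.0 and 1.5. Stays where it is left; about 1 N at the bar moves it. The contact bars follow it through a cam shaft.
- lever_pivot (a point): Hinge axis of the lever, 10 mm above the face at the low end of the socket's right side. x along the lever towards the bar, y along the hinge axis (tester's left), z square to both (outwards from the face when down).
- lever_bar (a point): Centre of the black cross bar at the lever's free end: 12 mm diameter, 26 mm long along the hinge axis, 75 mm from the hinge axis, on a steel rod of 5 mm diameter; same axes as lever_pivot. When down, the bar's centre is 10 mm above the face, and nothing stands higher than 16 mm over the face beside it.
- stand: Stand of the pen, fixed: dark round foot of 86 mm diameter, 13 mm high, with an upright grey tube of 35 mm outer diameter and 22 mm bore, its rim 82 mm above the bench. Origin at the centre of its underside, z up.
- pen: Pen thermometer, loose, about 85 g, upright in the stand, its black flange (29 mm wide, 62 to 66 mm above the tip) on the rim. Origin on its axis at the released tip, 20 mm above the bench in the stand; z to its upper end at 156 mm. White round barrel, 20 mm diameter, from 66 to 148 mm; below the flange 18 mm, narrowing to a 7 mm nose 20 mm above the tip. Lift 75 mm to clear the tube.
- pen_grip (a point): Point on the pen's axis in the white barrel, 115 mm from the tip, 135 mm above the bench while in the stand: a good place to grip.
- pen_tip (a point): End of the spring tip (copper, rounded, 6 mm diameter) of the pen; moves with the tip as it springs in; z along the pen to its upper end.
- plunger (a joint): How far the spring tip is pushed into the pen's nose, m: 0 = released, 0.012 = bottomed. Spring: 1.35 N to start, 4 N at half (0.006), 6.75 N at the bottom (450 N/m).
- small_beaker: Bystander: glass beaker 70 mm wide, 98 mm high, behind the work. Origin at the centre of its underside.
- beaker_front: Bystander: tall glass beaker 109 mm wide, 182 mm high, right rear. Origin at the centre of its underside.
- white_bottle: Bystander: white bottle 52 mm in diameter, 112 mm high, left rear. Origin at the centre of its underside.
- tips: Bystander: pipette tip box 68 x 118 x 64 mm, right front. Origin at the centre of its underside.
Things that resemble listed ones, but are neither listed nor needed, are in the scene too. There is more than one size of the pen; the one meant has the size given above.

How it is judged:
By the outcome, as a careful person would: the job done as asked, in the order asked, and still so for the second after the job is handed in, while the arm keeps its last pose, push and grip.
It also fails if it takes over 48 s, if anything falls off the work surface, if the arm or the gripper's body presses on something with over 40 N, if the wrist force passes 120 N, or if a joint passes its speed limit or range.

## Robot

A 6-joint arm with a two-finger parallel gripper is mounted at the origin on a cart in front of the work surface, level with it; the furniture and walls round the work are solid. World frame = base frame: x ahead of the robot, y to its left, z up, the work surface at z = 0. Lengths are in m, angles in rad, forces in N, time in s.
With the tool pointing down it reaches from about 0.3 to 0.85 m from the base axis. Payload 5.4 kg.
Tool frame: the origin (TCP) lies at the very end of the fingers, on their centre line; the grasp point (between the pads) lies 19 mm behind it (pinch_z is the distance from the TCP to the grasp point, in m); z points along the fingers, y is the line along which they close (so a half turn about z gives the same grasp; the last joint's range is limited). The gripper opens to 85 mm and grips with 20 to 120 N. Pads are 22 mm wide; open, the fingers measure 114 mm over their backs; the gripper's body (76 mm by 85 mm) begins 54 mm behind the grasp point. The pads swing forward as they close: fully open they stand 13 mm farther back than shut.
Start: joints at [1.135, 0.158, 1.597, -0, 1.386, -0.21], TCP at [0.129, 0.56, 0.231] pointing down, gripper open.
Joint ranges: [-2.91, 2.91], [-0.94, 2.29], [0.18, 2.7], [-1.29, 4.43], [0.17, 2.64], [-3, 3]. Speed limits (rad/s): [2.57, 2.57, 3.14, 3.14, 3.14, 3.14].

## Interface

Orientations are given as a 3x3 rotation matrix whose columns are the frame's x, y, z axes.
In Python, from plant import * gives the robot as it stands. The module is installed in compiled form; this text tells all that it offers.
- The arm moves only by the tool hand_motion, called after "Request:" in YAML: its name, and indented under it one key for each argument. Schema: {"type":"object","properties":{"steps":{"type":"array","items":{"type":"array","items":{"type":"number"},"minItems":5,"maxItems":5},"minItems":1,"maxItems":10},"only":{"type":"string"},"quiet":{"type":"boolean"},"lines":{"type":"string"}},"required":["steps"],"additionalProperties":false}. steps is a list of rows, 1 to 10 of them, each of 5 numbers: the finger opening in m, then dx, dy, dz in m, then a turn about the tool's z in rad; each row is the pose to reach, as a shift and turn from the pose commanded when the call began, along the tool's axes at that moment; what a row does not reach only later rows make up. A row lasts 1/12 s, in which the tool goes at most 0.0417 m and 0.125 rad, less where a joint would pass 70% of its speed; a pose out of reach is approached as far as the arm can. The fingers move at their own pace and stop on an object; the grip force is fixed at half the most. Time passes only in rows, so rows that do not move let the fingers close. The tool returns the time, the measured TCP pose, the force, the opening and the grip force at its end. only (a regular expression) keeps the lines of the reply that match it, lines (a string "A,B") keeps lines A to B, and quiet returns only ok. Input that does not fit is refused with a message, and nothing moves.
- read_state(): the state, without advancing time (a new reading comes with each control period).
- read_camera(name): name is "scene" or "top" or "wrist"; returns a dict with "color" (480x640x3 uint8, red, green, blue), "range_z" (480x640 float32, m along the optical axis (not along the pixel's ray), 0 where there is no reading), "fx", "fy", "cx", "cy" (pixels), "D" ([k1, k2, p1, p2, k3] as OpenCV has them; the pictures are not rectified), "position" and "rotation" of the camera in the world. Camera axes: x right, y down, z forward; pixel columns grow to the right and rows downward; lengths in m; the calibration is good to about 2 mm. A picture is of the moment at which its call begins.
- hand_in(): hands the job in; it is judged then, once.
The state is a dict: "time": time; "qpos": joint angles; "qd": joint speeds; "joint_efforts": joint torques, N m; "ee_pos": TCP position; "orientation": TCP orientation; "wrist_force": force on the tool from outside, world axes, zero at the start; "ft_torque": the same for the moment, N m; "width": finger opening in m; "grip_force": force on a finger pad.
Only numpy, scipy, OpenCV 4.12 (cv2) and the standard library are available. Lean on these libraries where they do the work, as an engineer would, in place of code of your own. Each camera call takes 0.05 s, during which the arm holds its last target. There are 200 camera calls.

## Working session

There is one attempt and no reset: what is moved stays moved. The work goes in short steps, Python scripts to look and compute and a tool call to move; the robot and the scene stay as the last step left them, time stands still between calls to the robot, and variables do not carry over. Pictures are saved under pics/ and viewed, at most 13 in all, crops included, and the job is handed in when it is done.

```bash
mkdir -p pics
```

Create h.py:
```python
from plant import *
import numpy as np, cv2, pickle
def grab(names=("scene","top")):
    d={n:read_camera(n) for n in names}
    return d
def K(c): return np.array([[c["fx"],0,c["cx"]],[0,c["fy"],c["cy"]],[0,0,1.]])
def rays(c,uv):
    u=cv2.undistortPoints(np.array(uv,float).reshape(-1,1,2),K(c),np.array(c["D"],float)).reshape(-1,2)
    return np.c_[u,np.ones(len(u))]@np.array(c["rotation"]).T, np.array(c["position"])
def onplane(c,uv,z):
    d,p=rays(c,uv); return p+d*((z-p[2])/d[:,2])[:,None]
def cloud(c):
    v,u=np.mgrid[0:480,0:640]
    d,p=rays(c,np.c_[u.ravel(),v.ravel()])
    return (p+d*c["range_z"].reshape(-1,1)).reshape(480,640,3)
def tri(c1,uv1,c2,uv2):
    d1,p1=rays(c1,[uv1]);d2,p2=rays(c2,[uv2]);d1,d2=d1[0],d2[0]
    s=np.linalg.lstsq(np.c_[d1,-d2],p2-p1,rcond=None)[0]
    a,b=p1+s[0]*d1,p2+s[1]*d2
    return (a+b)/2,np.linalg.norm(a-b)
def save(c,f): cv2.imwrite(f,c["color"][:,:,::-1])
```

Run:
```python
from h import *
s=read_state(); print({k:np.round(v,3) for k,v in s.items()})
d=grab(); pickle.dump(d,open('d0.pkl','wb'))
for n in d: save(d[n],f'pics/{n}0.png'); print(n,d[n]["position"],np.round(d[n]["rotation"],2).tolist(),d[n]["fx"])
```

```text
{'time': np.float64(0.0), 'qpos': array([ 1.135,  0.159,  1.598,  0.   ,  1.386, -0.21 ]), 'qd': array([-0.001,  0.   ,  0.001,  0.   ,  0.001, -0.003]), 'joint_efforts': array([ 0.0000e+00, -3.9602e+01, -3.3142e+01, -0.0000e+00,  9.0000e-03,
        0.0000e+00]), 'ee_pos': array([0.128, 0.56 , 0.23 ]), 'orientation': array([[-0.975,  0.224, -0.001],
       [ 0.224,  0.975, -0.002],
       [ 0.   , -0.002, -1.   ]]), 'wrist_force': array([-0.706,  0.327, -0.369]), 'ft_torque': array([0.015, 0.069, 0.001]), 'grip_force': np.float64(0.0), 'width': np.float64(0.085)}
scene [-0.01873185 -0.69712643  0.70418398] [[0.76, -0.36, 0.54], [-0.65, -0.42, 0.64], [-0.0, -0.84, -0.55]] 437.9609900200384
top [ 0.41873607 -0.00125587  1.25440617] [[-0.03, -0.99, 0.13], [-1.0, 0.03, -0.02], [0.01, -0.13, -0.99]] 449.97067629004925
```

View pics/scene0.png

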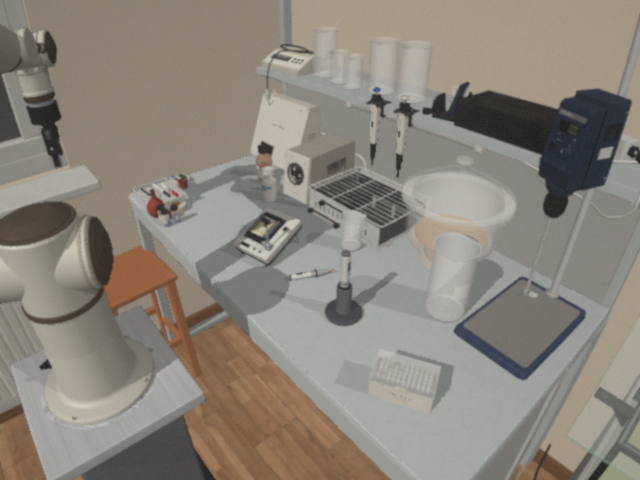

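View pics/top0.png

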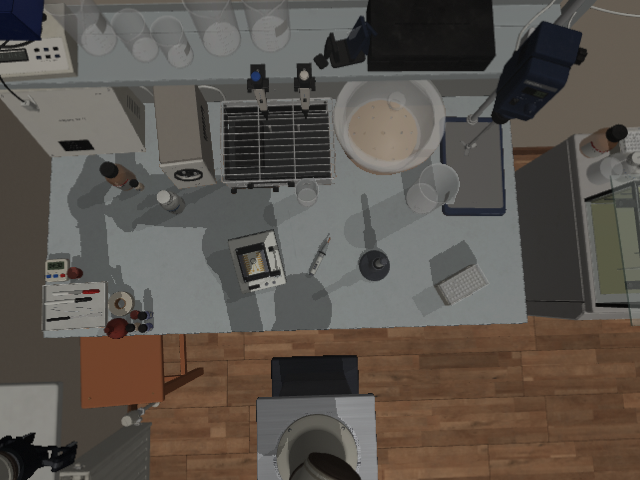

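Top view: tester at about (258,262), stand with pen at (374,264), a loose decoy pen at (320,255), beaker (425,195). Scene view: tester (268,235), pen (345,270). Enlarging both.

Run:
```python
from h import *
d=pickle.load(open('d0.pkl','rb')); t,s=d['top'],d['scene']
a=cv2.resize(t["color"][225:300,220:295],(400,400),interpolation=cv2.INTER_CUBIC)
b=cv2.resize(s["color"][200:275,230:305],(400,400),interpolation=cv2.INTER_CUBIC)
cv2.imwrite('pics/crop.png',np.hstack([a,b])[:,:,::-1])
P=cloud(t);S=cloud(s)
np.set_printoptions(suppress=True,precision=3)
print('tester rough',onplane(t,[[258,262]],.062))
for nm,C in(('top',P),('scene',S)):
    # stand foot : dark points near foot height
    # pen: points with z 0.10..0.165 near
    c0=onplane(t,[[374,264]],.02)[0,:2]
    q=C.reshape(-1,3);near=np.linalg.norm(q[:,:2]-c0,axis=1)<.07
    for lo,hi in((.008,.018),(.06,.08),(.1,.16),(.165,.185)):
        m=near&(q[:,2]>lo)&(q[:,2]<hi); print(nm,lo,m.sum(),q[m].mean(0) if m.any() else '', (q[m].min(0),q[m].max(0)) if m.any() else '')
# tester face plane
c0=onplane(t,[[258,262]],.062)[0,:2]
q=P.reshape(-1,3);m=(np.linalg.norm(q[:,:2]-c0,axis=1)<.12)&(q[:,2]>.03)&(q[:,2]<.15)
q=q[m];print(m.sum(),q.min(0),q.max(0))
A=np.c_[q[:,:2],np.ones(len(q))]
w=np.ones(len(q),bool)
for _ in range(15):
    k=np.linalg.lstsq(A[w],q[w,2],rcond=None)[0];w=abs(A@k-q[:,2])<.006
g=k[:2];print('plane',k,'slope',np.degrees(np.arctan(np.hypot(*g))),'yaw',np.degrees(np.arctan2(g[1],g[0])),w.sum())
```

```text
tester rough [[0.513 0.14  0.062]]
top 0.008 487 [ 0.498 -0.172  0.012] (array([ 0.458, -0.217,  0.008]), array([ 0.542, -0.136,  0.018]))
top 0.06 24 [ 0.493 -0.17   0.073] (array([ 0.482, -0.192,  0.062]), array([ 0.514, -0.159,  0.08 ]))
top 0.1 31 [ 0.496 -0.169  0.13 ] (array([ 0.49 , -0.179,  0.101]), array([ 0.507, -0.165,  0.158]))
top 0.165 56 [ 0.499 -0.175  0.173] (array([ 0.491, -0.185,  0.165]), array([ 0.508, -0.166,  0.179]))
scene 0.008 543 [ 0.489 -0.182  0.011] (array([ 0.453, -0.217,  0.008]), array([ 0.538, -0.133,  0.018]))
scene 0.06 111 [ 0.488 -0.183  0.071] (array([ 0.478, -0.194,  0.06 ]), array([ 0.507, -0.16 ,  0.08 ]))
scene 0.1 215 [ 0.492 -0.179  0.131] (array([ 0.486, -0.186,  0.101]), array([ 0.506, -0.166,  0.16 ]))
scene 0.165 65 [ 0.493 -0.177  0.172] (array([ 0.486, -0.184,  0.165]), array([ 0.507, -0.165,  0.177]))
2642 [0.433 0.07  0.031] [0.601 0.218 0.141]
plane [ 0.215  0.099 -0.055] slope 13.330396963701398 yaw 24.605561656904666 1327
```

View pics/crop.png

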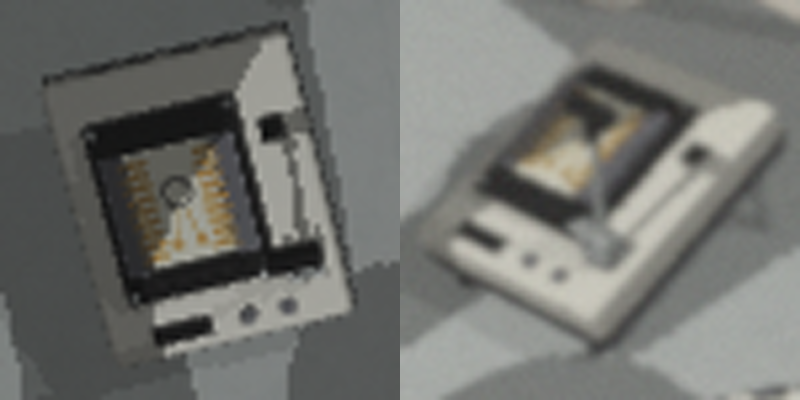

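Request:
hand_motion:
  steps:
    - [0.085,-0.05,-0.04,-0.04,0]
    - [0.085,-0.455,-0.327,-0.12,-0.49]
    - [0.085,-0.455,-0.327,-0.12,-0.49]
    - [0.085,-0.455,-0.327,-0.12,-0.49]
    - [0.085,-0.455,-0.327,-0.12,-0.49]
    - [0.085,-0.455,-0.327,-0.12,-0.49]
    - [0.085,-0.455,-0.327,-0.12,-0.49]
    - [0.085,-0.455,-0.327,-0.12,-0.49]
    - [0.085,-0.455,-0.327,-0.12,-0.49]
    - [0.085,-0.455,-0.327,-0.12,-0.49]

```text
time: 0.93
ee_pos: [0.3851, 0.2677, 0.3192]
orientation: [[-0.965, -0.261, -0.0], [-0.261, 0.965, -0.0], [0.0, 0.0, -1.0]]
wrist_force: [0.6, -0.1, -0.2]
width: 0.0852
grip_force: 0.0
```

Run:
```python
from h import *
s=read_state();R=np.array(s["orientation"]);print(np.round(R,3),s['ee_pos'],s['qpos'],'to go',R.T@(np.array([.46,.13,.35])-s['ee_pos']))
```

```text
[[-0.965 -0.261 -0.   ]
 [-0.261  0.965 -0.   ]
 [ 0.     0.    -1.   ]] [0.38506978 0.26768339 0.31917704] [ 3.48869318e-01 -1.69501093e-01  1.75166082e+00  9.03452371e-05
  1.55970330e+00 -1.48623100e+00] to go [-0.03635178 -0.15247475 -0.03084328]
```

Request:
hand_motion:
  steps:
    - [0.085,-0.036,-0.152,-0.03,0]
    - [0.085,-0.036,-0.152,-0.03,0]
    - [0.085,-0.036,-0.152,-0.03,0]
    - [0.085,-0.036,-0.152,-0.03,0]
    - [0.085,-0.036,-0.152,-0.03,0]
    - [0.085,-0.036,-0.152,-0.03,0]

```text
time: 1.43
ee_pos: [0.4593, 0.1309, 0.3488]
orientation: [[-0.966, -0.258, -0.001], [-0.258, 0.966, 0.0], [0.001, 0.0, -1.0]]
wrist_force: [-0.4, 0.2, -0.1]
width: 0.0845
grip_force: 0.0
```

Run:
```python
from h import *
d=grab(("wrist","top","scene"));pickle.dump(d,open('d1.pkl','wb'));w=d['wrist'];save(w,'pics/w1.png')
np.set_printoptions(suppress=True,precision=3)
print(w['position'],w['rotation'],w['fx'])
```

```text
[0.379 0.109 0.492] [[-0.258  0.915  0.31 ]
 [ 0.966  0.245  0.083]
 [ 0.001  0.321 -0.947]] 362.51141552478754
```

View pics/w1.png

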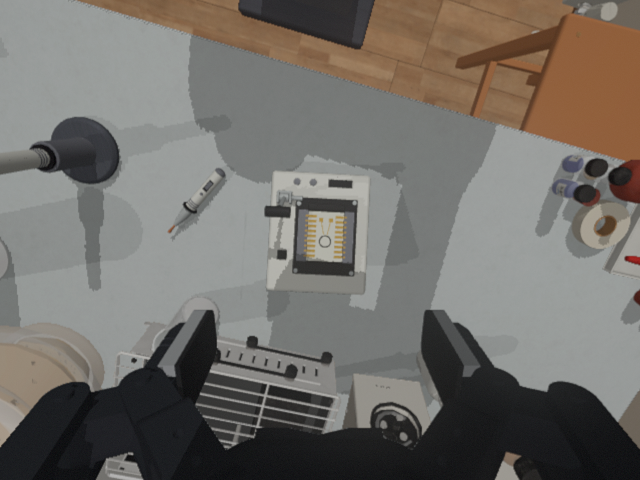

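Wrist view: case corners about (273,171), (369,175), (365,293), (267,291); ring (325,241); lever bar raised at (277,211), hinge (285,198); a dark shadow bar at (282,254).

Run:
```python
from h import *
np.set_printoptions(suppress=True,precision=4)
d=pickle.load(open('d1.pkl','rb'));w=d['wrist'];P=cloud(w);g=cv2.cvtColor(w['color'],cv2.COLOR_RGB2GRAY)
for n,r,c in(('ring',(237,246),(320,331)),('chip',(214,258),(310,342)),):
    print(n,np.median(P[r[0]:r[1],c[0]:c[1]].reshape(-1,3),0))
# face plane via chip+case depth
q=P[178:288,330:362].reshape(-1,3)
q=np.r_[q,P[215:258,308:342].reshape(-1,3)]; q=P[214:258,310:342].reshape(-1,3)
A=np.c_[q[:,:2],np.ones(len(q))];k=np.linalg.lstsq(A,q[:,2],rcond=None)[0]
print('chip plane slope',np.degrees(np.arctan(np.hypot(*k[:2]))),'yaw',np.degrees(np.arctan2(k[1],k[0])))
# dark socket box
m=((g<60)).astype(np.uint8);m[:195]=0;m[280:]=0;m[:,:293]=0;m[:,360:]=0
cn=max(cv2.findContours(cv2.morphologyEx(m,cv2.MORPH_CLOSE,np.ones((9,9))),0,2)[0],key=cv2.contourArea)
r=cv2.minAreaRect(cn);b=cv2.boxPoints(r);print('socket rect',r)
# plane with assumed 20deg tilt thru spot
for yaw in (15.,16,17,14,13):
    y=np.radians(yaw);t=np.radians(20);X=np.array([np.cos(y)*np.cos(t),np.sin(y)*np.cos(t),np.sin(t)]);Y=np.array([-np.sin(y),np.cos(y),0]);N=np.cross(X,Y)
    p0=np.median(P[237:246,320:331].reshape(-1,3),0)
    dd,o=rays(w,b);pts=o+dd*(((p0-o)@N)/(dd@N))[:,None]
    L=[(np.array([(p-p0)@X,(p-p0)@Y])) for p in pts]
    print(yaw,np.array(L).round(4).tolist(),'centre',pts.mean(0))
# lever bar
m=(g<50)&(P[:,:,2]>.1); m[:,:255]=0;m[:,300:]=0;m[:190]=0;m[230:]=0
v,u=np.where(m);print('bar n',m.sum(),u.min(),u.max(),v.min(),v.max(),np.median(P[m],0),P[m].min(0),P[m].max(0))
for n,c in d.items():
  C=cloud(c);q=C.reshape(-1,3);mm=(np.linalg.norm(q[:,:2]-[.5,.1],axis=1)<.09)&(q[:,2]>.105)&(q[:,2]<.16);print(n,mm.sum(),q[mm].mean(0) if mm.any() else '',q[mm].min(0),q[mm].max(0))
save({'color':cv2.resize(w['color'][160:300,220:400],(720,560),interpolation=cv2.INTER_CUBIC)},'pics/w1c.png')
```

```text
ring [0.5157 0.1535 0.0762]
chip [0.5092 0.1524 0.0742]
chip plane slope 30.44296493337657 yaw -153.933306105359
socket rect ((324.4962463378906, 236.5748291015625), (60.37458419799805, 74.70668029785156), 2.8624050617218018)
15.0 [[0.0378, -0.0393], [-0.0527, -0.0348], [-0.049, 0.0385], [0.0415, 0.0337]] centre [0.5107 0.1517 0.0743]
16 [[0.0372, -0.0399], [-0.0533, -0.034], [-0.0483, 0.0392], [0.0421, 0.033]] centre [0.5108 0.1517 0.0743]
17 [[0.0366, -0.0405], [-0.0539, -0.0331], [-0.0476, 0.04], [0.0426, 0.0323]] centre [0.5108 0.1517 0.0743]
14 [[0.0385, -0.0386], [-0.0521, -0.0357], [-0.0496, 0.0377], [0.041, 0.0344]] centre [0.5107 0.1517 0.0743]
13 [[0.0391, -0.038], [-0.0515, -0.0365], [-0.0503, 0.0369], [0.0404, 0.0351]] centre [0.5107 0.1517 0.0743]
bar n 93 266 289 206 216 [0.4791 0.0919 0.1382] [0.3794 0.0803 0.1232] [0.4837 0.1091 0.4917]
wrist 311 [0.4778 0.0921 0.1366] [0.4709 0.0786 0.1056] [0.4862 0.1053 0.1403]
top 18 [0.4752 0.0904 0.1359] [0.4717 0.0794 0.1291] [0.4786 0.1018 0.1392]
scene 62 [0.4762 0.089  0.1302] [0.47   0.0754 0.1051] [0.4833 0.1033 0.1386]
```

View pics/w1c.png

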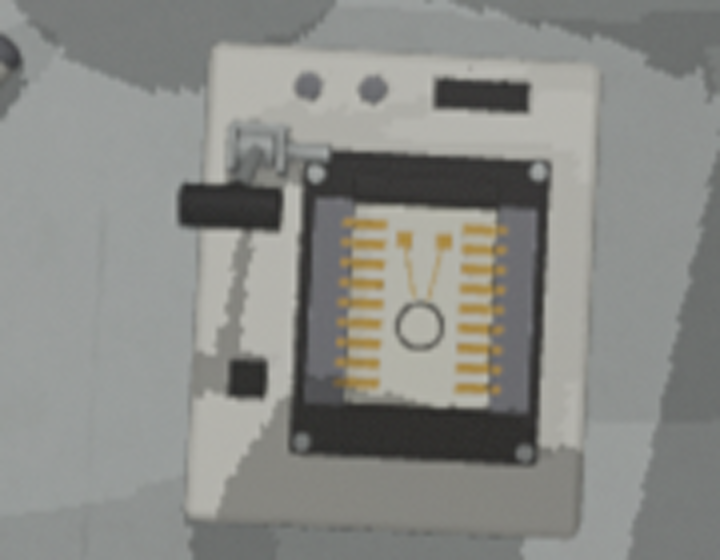

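Add to h.py:
```python
def frame(yaw):
    y=np.radians(yaw);t=np.radians(20);X=np.array([np.cos(y)*np.cos(t),np.sin(y)*np.cos(t),np.sin(t)]);Y=np.array([-np.sin(y),np.cos(y),0]);return X,Y,np.cross(X,Y)
```

Run:
```python
from h import *
np.set_printoptions(suppress=True,precision=4)
d=pickle.load(open('d1.pkl','rb'));w=d['wrist']
c2=lambda L:np.array(L)/4.+[220-.375,160-.375]
scr=c2([(317,174),(538,172),(525,453),(301,442)]);case=c2([(216,44),(598,65),(580,535),(187,518)])
p0=np.array([.5157,.1535,.0762])
for yaw in(10,12,13,14,15,16):
    X,Y,N=frame(yaw)
    f=lambda uv,p:(lambda dd,o:(lambda Q:np.c_[(Q-p0)@X,(Q-p0)@Y])(o+dd*(((p-o)@N)/(dd@N))[:,None]))(*rays(w,uv))
    S=f(scr,p0);C=f(case,p0-.008*N)
    print(yaw,S.ravel(),'case',C.ravel())
X,Y,N=frame(14);print('bar',[(np.array([.478,.092,.134])-p0)@a for a in(X,Y,N)])
dd,o=rays(w,c2([(420,326)]));print('ring at z',[(o+dd*((z-o[2])/dd[:,2])[:,None])[0] for z in(.070,.073,.076)])
# ring in scene & top
P=cloud(d['scene']);
for n in('scene','top'):
    c=d[n];u=cv2.projectPoints(p0[None],cv2.Rodrigues(np.array(c['rotation']).T)[0],-np.array(c['rotation']).T@np.array(c['position']),K(c),np.array(c['D']))[0];print(n,u)
```

```text
10 [-0.0433 -0.0352 -0.0496  0.0317  0.0358  0.0346  0.0379 -0.0333] case [-0.0817 -0.0698 -0.0855  0.0487  0.0602  0.0545  0.0643 -0.0664]
12 [-0.0445 -0.0338 -0.0485  0.0333  0.0369  0.0333  0.0368 -0.0346] case [-0.0841 -0.0673 -0.0838  0.0513  0.0618  0.0523  0.0622 -0.0686]
13 [-0.0451 -0.033  -0.0479  0.0341  0.0375  0.0327  0.0363 -0.0352] case [-0.0853 -0.066  -0.0829  0.0526  0.0627  0.0512  0.0611 -0.0698]
14 [-0.0456 -0.0323 -0.0473  0.0348  0.038   0.032   0.0357 -0.0358] case [-0.0864 -0.0647 -0.0819  0.0538  0.0634  0.0501  0.06   -0.0708]
15 [-0.0462 -0.0316 -0.0467  0.0356  0.0385  0.0314  0.0351 -0.0364] case [-0.0876 -0.0633 -0.081   0.0551  0.0642  0.049   0.0589 -0.0719]
16 [-0.0467 -0.0308 -0.0461  0.0363  0.039   0.0308  0.0345 -0.0369] case [-0.0887 -0.062  -0.08    0.0563  0.065   0.0478  0.0578 -0.073 ]
bar [np.float64(-0.02858626322237602), np.float64(-0.05055273170186629), np.float64(0.07191402417095125)]
ring at z [array([0.5179, 0.1539, 0.07  ]), array([0.5169, 0.1535, 0.073 ]), array([0.5159, 0.1532, 0.076 ])]
scene [[[265.541  223.7334]]]
top [[[252.0118 260.7656]]]
```

Yaw of the tester comes out at 12° (case edges parallel to within 1 mm), bar centre about (0.478, 0.092, 0.134), lever near 1.2 rad. Aligning the tool and closing the fingers.

Request:
hand_motion:
  steps:
    - [0,0.02,-0.044,0.15,0.05]
    - [0,0.02,-0.044,0.15,0.05]
    - [0,0.02,-0.044,0.15,0.05]
    - [0,0.02,-0.044,0.15,0.05]
    - [0,0.02,-0.044,0.15,0.05]
    - [0,0.02,-0.044,0.15,0.05]

```text
time: 2.08
ee_pos: [0.4496, 0.0856, 0.1981]
orientation: [[-0.977, -0.213, -0.004], [-0.213, 0.977, 0.001], [0.003, 0.002, -1.0]]
wrist_force: [0.7, 0.6, 1.3]
width: 0.012
grip_force: 0.0
```

Add to h.py:
```python
def go(target):
    s=read_state();R=np.array(s['orientation']);print('to go',np.round(R.T@(np.array(target)-s['ee_pos']),4),'F',np.round(s['wrist_force'],1))
```

Run:
```python
from h import *
d=pickle.load(open('d1.pkl','rb'));w=d['wrist'];dd,o=rays(w,[[277.4,211.4]]);b=(o+dd*((.134-o[2])/dd[:,2])[:,None])[0];print('bar',b)
X,Y,N=frame(12);xh=np.array([np.cos(np.radians(12)),np.sin(np.radians(12)),0]);go(b-.029*xh-.002*Y-[0,0,.004])
```

```text
bar [0.47842704 0.09232471 0.134     ]
to go [-0.0008 -0.0015  0.0681] F [0.7 0.6 1.3]
```

Request:
hand_motion:
  steps:
    - [0,0,-0.002,0.04,0]
    - [0,0,-0.002,0.068,0]
    - [0,0,-0.002,0.068,0]
    - [0,-0.008,-0.002,0.068,0]
    - [0,-0.016,-0.002,0.068,0]
    - [0,-0.024,-0.002,0.069,0]
    - [0,-0.032,-0.002,0.071,0]
    - [0,-0.040,-0.002,0.074,0]

```text
time: 2.75
ee_pos: [0.4936, 0.0912, 0.1274]
orientation: [[-0.977, -0.213, 0.005], [-0.213, 0.977, -0.0], [-0.005, -0.001, -1.0]]
wrist_force: [-0.3, -0.0, 2.3]
width: -0.0001
grip_force: 0.7
```

Request:
hand_motion:
  steps:
    - [0,-0.008,0,0.004,0]
    - [0,-0.015,0,0.008,0]
    - [0,-0.021,0,0.012,0]
    - [0,-0.027,0,0.017,0]
    - [0,-0.027,0,0.017,0]

```text
time: 3.17
ee_pos: [0.5172, 0.0968, 0.1067]
orientation: [[-0.977, -0.212, -0.001], [-0.212, 0.977, 0.0], [0.001, 0.0, -1.0]]
wrist_force: [0.1, -0.2, 0.7]
width: -0.0003
grip_force: 0.0
```

Run:
```python
from h import *
d=grab(("wrist",));save(d['wrist'],'pics/w2.png')
```

```text
(no output)
```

View pics/w2.png

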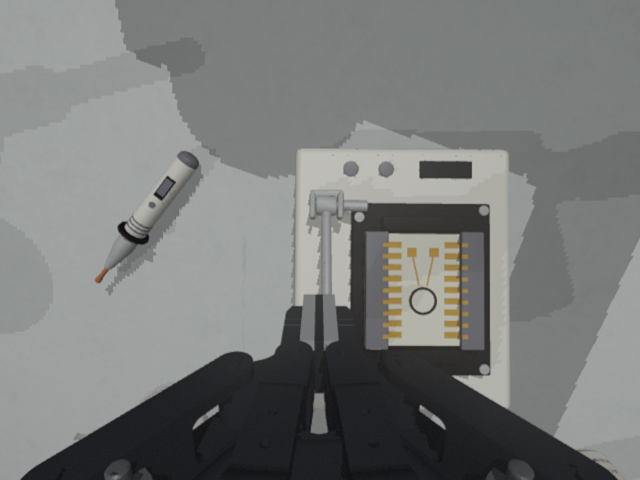

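Lever rod is now leaning uphill with contact bars sliding inward; fingers at (320,300). The ring is at (423,301). Next: over the bar and press down.

Request:
hand_motion:
  steps:
    - [0,0,0,-0.016,0]
    - [0,-0.022,0,-0.016,0]
    - [0,-0.024,0,-0.004,0]
    - [0,-0.027,0,0.004,0]
    - [0,-0.029,0,0.010,0]
    - [0,-0.031,0,0.014,0]
    - [0,-0.031,0,0.0165,0]
    - [0,-0.031,0,0.0165,0]

```text
time: 3.88
ee_pos: [0.5513, 0.1034, 0.094]
orientation: [[-0.977, -0.212, 0.01], [-0.212, 0.977, 0.0], [-0.01, -0.002, -1.0]]
wrist_force: [-0.1, 1.2, 1.4]
width: -0.0001
grip_force: 0.7
```

Request:
hand_motion:
  steps:
    - [0,0,0,0.002,0]
    - [0,0,0,0.002,0]

```text
time: 4.05
ee_pos: [0.5472, 0.1032, 0.0892]
orientation: [[-0.977, -0.213, 0.001], [-0.213, 0.977, -0.0], [-0.001, -0.0, -1.0]]
wrist_force: [1.6, 0.4, 4.4]
width: 0.0001
grip_force: 1.9
```

Request:
hand_motion:
  steps:
    - [0,0,0,0.003,0]
    - [0,0,0,0.003,0]
    - [0,0,0,0.003,0]

```text
time: 4.3
ee_pos: [0.5476, 0.1033, 0.0884]
orientation: [[-0.977, -0.213, 0.001], [-0.213, 0.977, -0.0], [-0.001, -0.0, -1.0]]
wrist_force: [-3.5, 0.7, 16.8]
width: -0.0001
grip_force: 8.4
```

Request:
hand_motion:
  steps:
    - [0,0,0,-0.04,0]
    - [0,0.02,0,-0.08,0]
    - [0.085,0.06,0,-0.12,0]
    - [0.085,0.08,0,-0.14,0]
    - [0.085,0.08,0,-0.14,0]
    - [0.085,0.08,0,-0.14,0]

```text
time: 4.8
ee_pos: [0.4682, 0.0862, 0.2276]
orientation: [[-0.977, -0.212, 0.002], [-0.212, 0.977, -0.0], [-0.002, -0.001, -1.0]]
wrist_force: [0.6, -0.5, -0.5]
width: 0.0483
grip_force: 0.0
```

Run:
```python
from h import *
np.set_printoptions(suppress=True,precision=4)
d=grab(("wrist",));pickle.dump(d,open('d3.pkl','wb'));w=d['wrist'];save({'color':w['color'][:400]},'pics/w3.png');print(read_state()['ee_pos'],read_state()['time'])
```

```text
[0.4681 0.0863 0.2257] 4.85
```

View pics/w3.png

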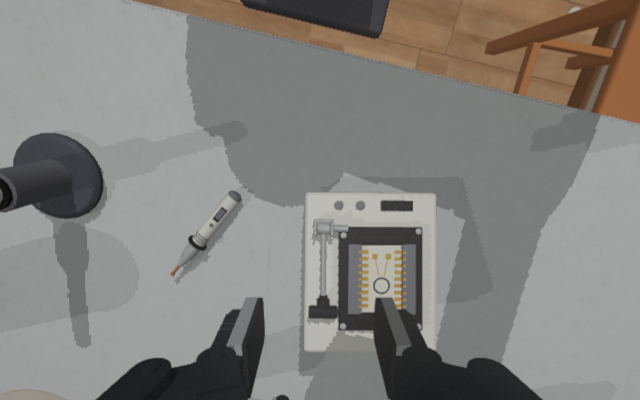

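Lever lies down, bar at (322,311), hinge (323,226); ring at (381,285). Checking bar height numerically, the ring position and the pen.

Run:
```python
from h import *
np.set_printoptions(suppress=True,precision=4)
w=pickle.load(open('d3.pkl','rb'))['wrist'];P=cloud(w);g=cv2.cvtColor(w['color'],cv2.COLOR_RGB2GRAY)
X,Y,N=frame(12.2)
# ring: dark pixels around (381,285)
y0,x0=275,371;m=g[y0:y0+20,x0:x0+20]<110;v,u=np.where(m);c=np.array([(u.min()+u.max())/2+x0,(v.min()+v.max())/2+y0]);print('ring px',c,u.min()+x0,u.max()+x0,v.min()+y0,v.max()+y0)
q=P[280:291,376:387].reshape(-1,3);p0=np.median(q,0);print('spot depth',p0,'std',q[:,2].std())
q=P[264:300,370:394].reshape(-1,3);n=(q-p0)@N;print('chip dist to 20deg plane',np.median(n),n.std())
for z in(.070,.073,.076):print(onplane(w,[c],z))
b=P[308:315,316:334].reshape(-1,3);print('bar over chip plane',np.percentile((b-p0)@N,[10,50,90]),np.median(b,0))
f=P[325:340,310:318].reshape(-1,3);print('face over chip plane',np.median((f-p0)@N)); f=P[200:210,400:410].reshape(-1,3);print('face2',np.median((f-p0)@N))
d=pickle.load(open('d1.pkl','rb'))
# pen barrel/top in scene & top: centroid of barrel from both depth clouds
for n in('top','scene'):
    C=cloud(d[n]).reshape(-1,3)
    for lo,hi in((.10,.13),(.13,.165),(.16,.19)):
        mm=(np.linalg.norm(C[:,:2]-[.494,-.175],axis=1)<.03)&(C[:,2]>lo)&(C[:,2]<hi);a=C[mm];print(n,lo,mm.sum(),np.median(a,0),a.min(0),a.max(0))
go([.494,-.175,.25])
```

```text
ring px [381.5 285.5] 374 389 278 293
spot depth [0.5156 0.153  0.0764] std 0.026637158763201295
chip dist to 20deg plane -2.521730840785592e-05 0.03795579598451209
[[0.5186 0.1554 0.07  ]]
[[0.5173 0.1546 0.073 ]]
[[0.516  0.1537 0.076 ]]
bar over chip plane [0.0032 0.0044 0.0055] [0.5454 0.1077 0.0882]
face over chip plane -0.011089264962713695
face2 -0.010058157982230472
top 0.1 13 [ 0.4952 -0.168   0.1139] [ 0.49   -0.1785  0.1028] [ 0.5047 -0.1659  0.1299]
top 0.13 21 [ 0.4967 -0.1675  0.1482] [ 0.4899 -0.1778  0.1303] [ 0.5065 -0.166   0.1648]
top 0.16 58 [ 0.4987 -0.1743  0.1732] [ 0.4909 -0.1848  0.1612] [ 0.5079 -0.1662  0.1789]
scene 0.1 101 [ 0.4909 -0.1795  0.1157] [ 0.4861 -0.1847  0.1007] [ 0.505  -0.1689  0.1299]
scene 0.13 132 [ 0.4905 -0.1803  0.1473] [ 0.4863 -0.1852  0.1305] [ 0.5019 -0.1648  0.1649]
scene 0.16 81 [ 0.4931 -0.1776  0.171 ] [ 0.4864 -0.1842  0.1602] [ 0.5044 -0.166   0.177 ]
to go [ 0.0302 -0.2608 -0.0243] F [ 0.1  0.2 -0.3]
```

Request:
hand_motion:
  steps:
    - [0.085,0.027,-0.26,-0.03,0]
    - [0.085,0.027,-0.26,-0.03,0]
    - [0.085,0.027,-0.26,-0.03,0]
    - [0.085,0.027,-0.26,-0.03,0]
    - [0.085,0.027,-0.26,-0.03,0]
    - [0.085,0.027,-0.26,-0.03,0]
    - [0.085,0.027,-0.26,-0.03,0]
    - [0.085,0.027,-0.26,-0.03,0]

```text
time: 5.52
ee_pos: [0.4975, -0.1763, 0.2537]
orientation: [[-0.978, -0.208, -0.004], [-0.208, 0.978, 0.002], [0.004, 0.003, -1.0]]
wrist_force: [-0.4, -0.2, 0.3]
width: 0.0851
grip_force: 0.0
```

Run:
```python
from h import *
np.set_printoptions(suppress=True,precision=4)
d=grab(("wrist",));w=d['wrist'];pickle.dump(d,open('d4.pkl','wb'));C=cloud(w).reshape(-1,3)
for lo,hi in((.010,.016),(.08,.1),(.1,.12),(.12,.14),(.14,.16),(.16,.19)):
    mm=(np.linalg.norm(C[:,:2]-[.496,-.175],axis=1)<.05)&(C[:,2]>lo)&(C[:,2]<hi);a=C[mm];print(lo,mm.sum(),np.median(a,0),np.percentile(a,1,0),np.percentile(a,99,0))
go([.496,-.175,.116])
save(w,'pics/w4.png')
```

```text
0.01 2918 [ 0.4871 -0.1817  0.0131] [ 0.4595 -0.2141  0.0102] [ 0.5353 -0.1353  0.0152]
0.08 636 [ 0.4912 -0.1772  0.0854] [ 0.4826 -0.1909  0.0801] [ 0.5096 -0.1581  0.0993]
0.1 146 [ 0.4911 -0.1769  0.1105] [ 0.4892 -0.1842  0.1002] [ 0.499  -0.1653  0.1196]
0.12 180 [ 0.491  -0.177   0.1307] [ 0.4894 -0.1854  0.1203] [ 0.4993 -0.1656  0.1396]
0.14 218 [ 0.4912 -0.1772  0.1505] [ 0.4894 -0.1852  0.1403] [ 0.5006 -0.1654  0.1598]
0.16 776 [ 0.4961 -0.1751  0.1748] [ 0.4896 -0.1839  0.1604] [ 0.5072 -0.1658  0.1775]
to go [ 0.001  -0.0012  0.1377] F [-0.   0.1  0.4]
```

View pics/w4.png

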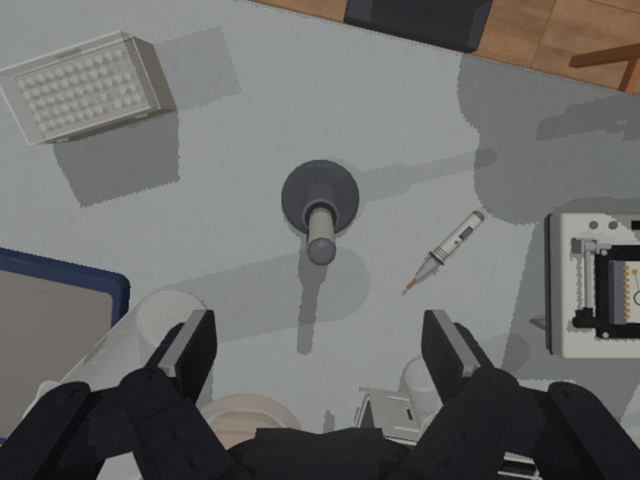

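Pen stands upright between the open fingers at (320,235), centre ≈ (0.498,−0.175), matching the TCP; descending and gripping.

Request:
hand_motion:
  steps:
    - [0.085,0,0.001,0.04,0]
    - [0.085,0,0.001,0.08,0]
    - [0.085,0,0.001,0.11,0]
    - [0.085,0,0.001,0.138,0]
    - [0.085,0,0.001,0.138,0]
    - [0.01,0,0.001,0.138,0]
    - [0.01,0,0.001,0.138,0]
    - [0.01,0,0.001,0.138,0]
    - [0.01,0,0.001,0.138,0]
    - [0.01,0,0.001,0.138,0]

```text
time: 6.4
ee_pos: [0.4987, -0.173, 0.1203]
orientation: [[-0.977, -0.213, 0.003], [-0.213, 0.977, -0.002], [-0.002, -0.002, -1.0]]
wrist_force: [-1.2, -0.2, -0.6]
width: 0.0253
grip_force: 0.0
```

Request:
hand_motion:
  steps:
    - [0.01,0,0,0,0]
    - [0.01,0,0,0,0]
    - [0.01,0,0,0,0]

```text
time: 6.65
ee_pos: [0.4986, -0.173, 0.1201]
orientation: [[-0.977, -0.212, 0.002], [-0.212, 0.977, -0.001], [-0.002, -0.002, -1.0]]
wrist_force: [-0.9, 1.0, 5.8]
width: 0.0183
grip_force: 58.2
```

Request:
hand_motion:
  steps:
    - [0.01,0,0,-0.02,0]
    - [0.01,0,0,-0.042,0]
    - [0.01,0,0,-0.042,0]
    - [0.01,0,0,-0.042,0]

```text
time: 6.98
ee_pos: [0.4984, -0.173, 0.1615]
orientation: [[-0.977, -0.212, 0.002], [-0.212, 0.977, -0.001], [-0.002, -0.002, -1.0]]
wrist_force: [-0.9, -0.3, -1.8]
width: 0.0187
grip_force: 59.3
```

Request:
hand_motion:
  steps:
    - [0.01,0.006,0,0,0]
    - [0.01,0.012,0,0,0]
    - [0.01,0.018,0,0,0]
    - [0.01,0.024,0,0,0]
    - [0.01,0.030,0,0,0]
    - [0.01,0.030,0,0,0]

```text
time: 7.48
ee_pos: [0.468, -0.1789, 0.1602]
orientation: [[-0.977, -0.212, 0.001], [-0.212, 0.977, 0.0], [-0.001, 0.0, -1.0]]
wrist_force: [2.7, 0.9, 1.6]
width: 0.0188
grip_force: 59.9
```

Add to h.py:
```python
def pen():
    """pen barrel axis from depth clouds of scene camera + top, near TCP, below fingers"""
    s=read_state();e=np.array(s['ee_pos']);print('ee',e.round(4),'F',np.round(s['wrist_force'],1))
    d=grab(("scene","top","wrist"));return d,e
```

Run:
```python
from h import *
d,e=pen();pickle.dump(d,open('d5.pkl','wb'))
w=cv2.resize(d['scene']['color'][170:330,280:420],(525,600),interpolation=cv2.INTER_CUBIC);save({'color':w},'pics/p5.png')
```

```text
ee [ 0.468  -0.1789  0.1602] F [2.7 0.9 1.6]
```

View pics/p5.png

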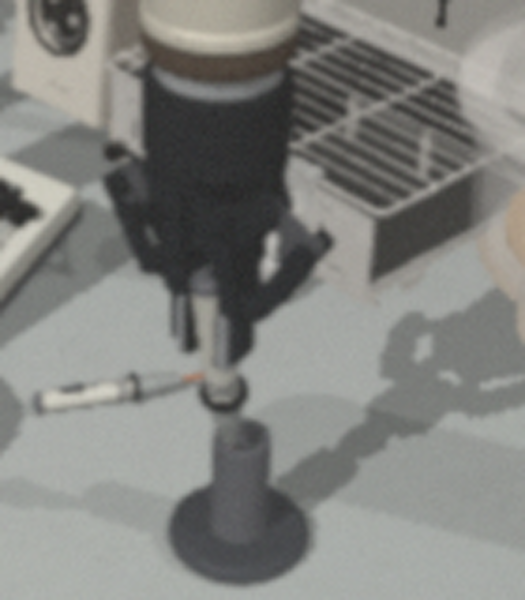

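The pen leans in the fingers while its nose stays in the tube, at (225,430). Continuing to about 20°, then lifting out.

Request:
hand_motion:
  steps:
    - [0.01,0.005,0,0,0]
    - [0.01,0.010,0,0,0]
    - [0.01,0.0135,0,0,0]
    - [0.01,0.0135,0,0,0]

```text
time: 7.97
ee_pos: [0.4561, -0.1817, 0.1611]
orientation: [[-0.977, -0.212, 0.003], [-0.212, 0.977, 0.0], [-0.003, -0.0, -1.0]]
wrist_force: [5.4, 1.9, 2.3]
width: 0.0187
grip_force: 60.7
```

Request:
hand_motion:
  steps:
    - [0.01,0,0,-0.025,0]
    - [0.01,0,0,-0.06,0]
    - [0.01,0,0,-0.1,0]
    - [0.01,0,0,-0.13,0]
    - [0.01,0,0,-0.13,0]
    - [0.01,0,0,-0.13,0]

```text
time: 8.47
ee_pos: [0.4552, -0.1822, 0.2917]
orientation: [[-0.977, -0.213, 0.0], [-0.213, 0.977, -0.002], [0.0, -0.002, -1.0]]
wrist_force: [0.2, 0.7, -2.6]
width: 0.0186
grip_force: 60.5
```

Add to h.py:
```python
def penaxis(c,e,tag=''):
    C=cloud(c).reshape(-1,3)
    lo=e[2]-.125;hi=e[2]+.005
    m=(np.linalg.norm(C[:,:2]-e[:2],axis=1)<.07)&(C[:,2]>lo)&(C[:,2]<hi);a=C[m]
    xh=np.array([np.cos(np.radians(12.2)),np.sin(np.radians(12.2)),0]);Y=np.array([-xh[1],xh[0],0])
    for z in np.arange(lo,hi,.01):
        b=a[(a[:,2]>=z)&(a[:,2]<z+.01)]
        if len(b)>2:
            r=b-e;print(tag,'dz %.3f'%(r[:,2].mean()),len(b),'xh %.4f..%.4f'%tuple(np.percentile(r@xh,[3,97])),'Y %.4f..%.4f'%tuple(np.percentile(r@Y,[3,97])))
```

Run:
```python
from h import *
d,e=pen();pickle.dump((d,e),open('d6.pkl','wb'))
for n in d: penaxis(d[n],e,n)
w=cv2.resize(d['wrist']['color'][100:460,180:460],(466,600));s=cv2.resize(d['scene']['color'][130:290,270:360],(334,600),interpolation=cv2.INTER_CUBIC);save({'color':np.hstack([w,s])},'pics/p6.png')
```

```text
ee [ 0.4552 -0.1822  0.2917] F [ 0.2  0.7 -2.6]
scene dz -0.091 8 xh 0.0324..0.0384 Y -0.0026..-0.0005
scene dz -0.082 7 xh 0.0302..0.0367 Y -0.0018..0.0005
scene dz -0.070 15 xh 0.0225..0.0317 Y -0.0051..0.0019
scene dz -0.060 18 xh 0.0167..0.0278 Y -0.0076..0.0009
scene dz -0.050 27 xh 0.0139..0.0236 Y -0.0085..0.0033
scene dz -0.038 36 xh 0.0048..0.0226 Y -0.0121..0.0088
scene dz -0.031 69 xh 0.0060..0.0282 Y -0.0133..0.0115
scene dz -0.020 39 xh 0.0020..0.0183 Y -0.0093..0.0042
scene dz -0.011 32 xh -0.0002..0.0147 Y -0.0095..0.0060
scene dz 0.002 46 xh -0.0132..0.0011 Y -0.0155..0.0149
top dz -0.089 3 xh 0.0370..0.0391 Y -0.0025..0.0002
top dz -0.031 5 xh 0.0254..0.0294 Y 0.0074..0.0106
wrist dz -0.037 450 xh 0.0054..0.0146 Y -0.0099..0.0114
wrist dz -0.031 162 xh 0.0059..0.0209 Y -0.0104..0.0119
wrist dz -0.020 167 xh 0.0027..0.0129 Y -0.0091..0.0099
wrist dz -0.010 159 xh -0.0007..0.0062 Y -0.0077..0.0088
wrist dz 0.002 434 xh -0.0122..0.0024 Y -0.0172..0.0164
```

View pics/p6.png

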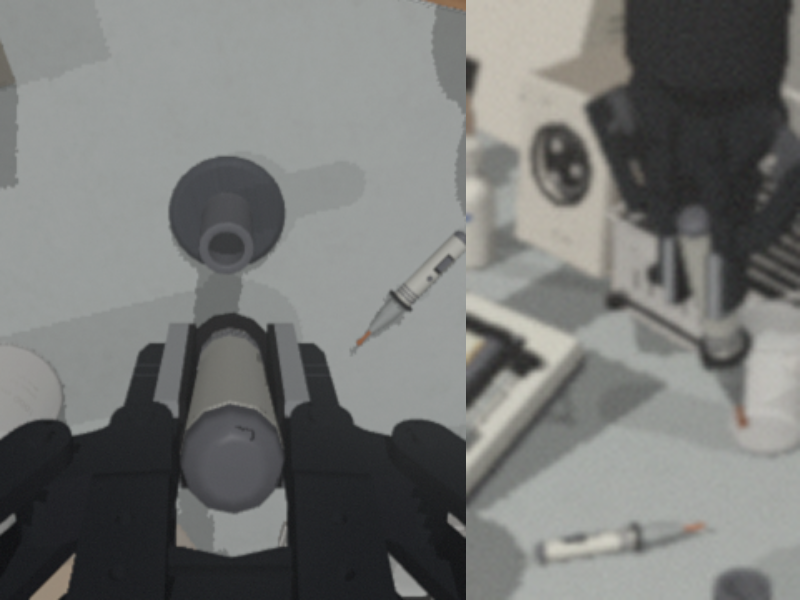

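Pen is out of the stand, leaning with its nose uphill as wanted; copper tip in the scene at crop (742,418). Fitting its axis from wrist depth and triangulating the tip.

Add to h.py:
```python
from scipy.optimize import least_squares
XH=np.array([np.cos(np.radians(12.2)),np.sin(np.radians(12.2)),0]);YH=np.array([-XH[1],XH[0],0])
def copper(c,near,r=25):
    h=cv2.cvtColor(c['color'],cv2.COLOR_RGB2HSV).astype(int)
    u0,v0=near;m=np.zeros(h.shape[:2],bool);m[v0-r:v0+r,u0-r:u0+r]=True
    m&=((h[...,0]<14)|(h[...,0]>172))&(h[...,1]>75)&(h[...,2]>40)
    v,u=np.where(m);return u,v
def proj(c,p):
    R=np.array(c['rotation']);return cv2.projectPoints(np.array(p)[None],cv2.Rodrigues(R.T)[0],-R.T@np.array(c['position']),K(c),np.array(c['D']))[0].reshape(2)
def cyl(cams,e,r=.010):
    A=[]
    for c in cams:
        C=cloud(c);hsv=cv2.cvtColor(c['color'],cv2.COLOR_RGB2HSV);q=C-e
        x,y,z=q@XH,q@YH,q[...,2]
        m=(z>-.026)&(z<.052)&(abs(y)<.012)&(abs(x+.3*(z-.019))<.022)&(hsv[...,2]>85)
        A.append(np.c_[x[m],y[m],z[m]])
    print([len(a) for a in A]);a=np.vstack(A)
    def f(p):
        d=np.array([p[2],p[3],-1]);d/=np.linalg.norm(d);o=np.array([p[0],p[1],.019])
        return np.linalg.norm(np.cross(a-o,d),axis=1)-r
    s=least_squares(f,[0,0,.36,0],loss='soft_l1',f_scale=.001)
    print('axis at grip (xh,Y)',s.x[:2].round(4),'tilt deg',np.degrees(np.arctan(s.x[2:])).round(2),'rms',np.sqrt(np.mean(f(s.x)**2)).round(4));return s.x
```

Run:
```python
from h import *
d,e=pickle.load(open('d6.pkl','rb'))
for cs in(['wrist'],['scene'],['wrist','scene']): cyl([d[n] for n in cs],e)
g=e+.038*XH+[0,0,-.091]
uv={}
for n in('scene','top'):
    p=proj(d[n],g);u,v=copper(d[n],p.round().astype(int),14);print(n,p.round(1),len(u),u.min() if len(u) else 0,u.max() if len(u) else 0,v.min() if len(u) else 0,v.max() if len(u) else 0);uv[n]=(u.mean(),v.mean()) if len(u) else p
t,err=tri(d['scene'],uv['scene'],d['top'],uv['top']);q=t-e;print('copper centroid rel',q@XH,q@YH,q[2],'err',err)
```

```text
[3558]
axis at grip (xh,Y) [ 0.002  -0.0002] tilt deg [14.57  3.92] rms 0.0032
[250]
axis at grip (xh,Y) [0.0014 0.0004] tilt deg [16.73  0.3 ] rms 0.0035
[3558, 250]
axis at grip (xh,Y) [ 0.002  -0.0003] tilt deg [14.71  3.42] rms 0.0033
scene [344.  241.5] 2 344 344 241 242
top [384.8 262.6] 3 385 386 262 263
copper centroid rel 0.03784232231161788 -0.0007285779590090701 -0.09040201672755538 err 0.0012248817280103193
```

Add to h.py:
```python
def cyl(cams,e,r=.010):
    A=[]
    for c in cams:
        C=cloud(c);q=C-e;x,y,z=q@XH,q@YH,q[...,2]
        m=(z>-.024)&(z<.042)&(abs(y)<.008)&(abs(x+.34*(z-.019))<.014)&(x+.34*(z-.019)<0)
        A.append(np.c_[x[m],y[m],z[m]])
    a=np.vstack(A);p=np.array([.0015,0,.34,0])
    def f(p,a):
        d=np.array([p[2],p[3],-1]);d/=np.linalg.norm(d);o=np.array([p[0],p[1],.019])
        return np.linalg.norm(np.cross(a-o,d),axis=1)-r
    for t in(.004,.003,.002,.0015,.0015,.0015):
        k=abs(f(p,a))<t;p=least_squares(lambda p:f(p,a[k]),p,loss='soft_l1',f_scale=.0007).x
    print(len(a),k.sum(),'axis at grip (xh,Y)',p[:2].round(4),'tilt deg',np.degrees(np.arctan(p[2:])).round(2),'rms',f(p,a[k]).std().round(5));return p
```

Run:
```python
from h import *
d,e=pickle.load(open('d6.pkl','rb'))
for cs in(['wrist'],['scene'],['wrist','scene']): cyl([d[n] for n in cs],e)
e0=np.array([.4975,-.1763,.2537]);w=pickle.load(open('d4.pkl','rb'))['wrist']
# check: upright pen measured the same way
C=cloud(w);q=C-[.4975,-.1763,0]
for z in(.095,.105,.115,.125,.135,.145,.155):
    m=(abs(q[...,2]-z)<.004)&(np.hypot(q[...,0],q[...,1])<.02);print(z,m.sum(),np.percentile(q[m]@XH,5).round(4),np.median(q[m]@YH).round(4),end=' | ')
print()
q=cloud(d['wrist'])-e
for z in np.arange(-.02,.05,.01):
    m=(abs(q[...,2]-z)<.004)&(abs(q@YH)<.004)&(abs(q@XH)<.04);a=q[m]@XH;print(z.round(3),m.sum(),np.percentile(a,[5,25,50]).round(4) if m.any() else '')
```

```text
1628 1628 axis at grip (xh,Y) [0.0017 0.0006] tilt deg [17.69 -0.19] rms 0.00018
131 121 axis at grip (xh,Y) [0.0016 0.0006] tilt deg [17.4  -0.46] rms 0.00062
1759 1747 axis at grip (xh,Y) [0.0017 0.0006] tilt deg [17.67 -0.2 ] rms 0.00023
0.095 49 -0.008 0.0012 | 0.105 53 -0.0077 0.0003 | 0.115 59 -0.0077 0.0011 | 0.125 68 -0.0077 0.001 | 0.135 77 -0.0077 0.0002 | 0.145 83 -0.0077 0.0002 | 0.155 92 -0.0077 0.0005 | 
-0.02 59 [0.0028 0.0033 0.004 ]
-0.01 59 [-0.0007  0.0001  0.0006]
0.0 74 [-0.0037 -0.0032 -0.0026]
0.01 89 [-0.0069 -0.0062 -0.0056]
0.02 112 [-0.0103 -0.0096 -0.0089]
0.03 147 [-0.0134 -0.0127 -0.0121]
0.04 217 [-0.0164 -0.0158 -0.0152]
0.05 1530 [-0.0162 -0.0141 -0.0103]
```

Tilt 17.7° (fit rms 0.2 mm; the same method reads 0° on the upright pen). 2.3° more is needed: back into the tube and push 4–5 mm further.

Request:
hand_motion:
  steps:
    - [0.01,-0.002,0,0.04,0]
    - [0.01,-0.002,0,0.08,0]
    - [0.01,-0.002,0,0.11,0]
    - [0.01,-0.002,0,0.13,0]
    - [0.01,-0.002,0,0.13,0]
    - [0.01,0.002,0,0.13,0]
    - [0.01,0.0045,0,0.13,0]
    - [0.01,0.0045,0,0.13,0]

```text
time: 9.28
ee_pos: [0.451, -0.1827, 0.1607]
orientation: [[-0.977, -0.212, 0.001], [-0.212, 0.977, 0.0], [-0.001, -0.0, -1.0]]
wrist_force: [3.6, -0.8, -1.3]
width: 0.0183
grip_force: 60.6
```

Request:
hand_motion:
  steps:
    - [0.01,0,0,-0.025,0]
    - [0.01,0,0,-0.06,0]
    - [0.01,0,0,-0.1,0]
    - [0.01,0,0,-0.13,0]
    - [0.01,0,0,-0.13,0]
    - [0.01,0,0,-0.13,0]

```text
time: 9.78
ee_pos: [0.451, -0.1832, 0.2927]
orientation: [[-0.977, -0.213, 0.002], [-0.213, 0.977, -0.002], [-0.001, -0.003, -1.0]]
wrist_force: [-0.7, -0.4, -1.6]
width: 0.0186
grip_force: 60.8
```

Run:
```python
from h import *
d,e=pen();pickle.dump((d,e),open('d7.pkl','wb'));cyl([d['wrist']],e)
```

```text
ee [ 0.451  -0.1832  0.2927] F [-0.7 -0.4 -1.6]
1389 1389 axis at grip (xh,Y) [0.0015 0.0007] tilt deg [19.8   0.57] rms 0.00016
```

Add to h.py:
```python
def tipcheck(d,e,g):
    uv={}
    for n in('scene','top'):
        p=proj(d[n],g);u,v=copper(d[n],p.round().astype(int),9);uv[n]=(u.mean(),v.mean()) if len(u) else None;print(n,p.round(1),uv[n],len(u))
    if all(uv.values()):
        t,err=tri(d['scene'],uv['scene'],d['top'],uv['top']);q=t-e;print('copper rel',(q@XH).round(4),(q@YH).round(4),q[2].round(4),'err',err.round(4))
```

Run:
```python
from h import *
d,e=pickle.load(open('d7.pkl','rb'))
rel=.0418*XH+.0007*YH+[0,0,-.093];_,_,N=frame(12.2)
tipcheck(d,e,e+rel+.004*N)
spot=np.array([.5159,.1534,.0763]);print('hover TCP',spot+.03*N-rel);go(spot+.03*N-rel)
```

```text
scene [343.3 240.7] (np.float64(343.0), np.float64(240.0)) 3
top [385.  263.3] (np.float64(385.25), np.float64(263.0)) 4
copper rel 0.0405 0.0007 -0.0874 err 0.0014
hover TCP [0.46516307 0.14171411 0.19749078]
to go [-0.0842  0.3128  0.0918] F [-1.3  1.1 -1.2]
```

Request:
hand_motion:
  steps:
    - [0.01,-0.02,0.04,0,0]
    - [0.01,-0.084,0.313,0.02,0]
    - [0.01,-0.084,0.313,0.02,0]
    - [0.01,-0.084,0.313,0.02,0]
    - [0.01,-0.084,0.313,0.02,0]
    - [0.01,-0.084,0.313,0.02,0]
    - [0.01,-0.084,0.313,0.02,0]
    - [0.01,-0.084,0.313,0.02,0]
    - [0.01,-0.084,0.313,0.02,0]
    - [0.01,-0.084,0.313,0.02,0]

```text
time: 10.77
ee_pos: [0.4648, 0.1424, 0.2684]
orientation: [[-0.976, -0.216, -0.005], [-0.216, 0.976, -0.001], [0.005, 0.0, -1.0]]
wrist_force: [-1.1, -0.4, -0.7]
width: 0.0185
grip_force: 60.6
```

Request:
hand_motion:
  steps:
    - [0.01,0,0,0.03,0]
    - [0.01,0,0,0.05,0]
    - [0.01,0,0,0.065,0]
    - [0.01,0,0,0.072,0]
    - [0.01,0,0,0.072,0]
    - [0.01,0,0,0.072,0]

```text
time: 11.27
ee_pos: [0.4664, 0.1402, 0.1985]
orientation: [[-0.977, -0.211, -0.001], [-0.211, 0.977, -0.0], [0.001, -0.0, -1.0]]
wrist_force: [0.6, 0.5, -1.4]
width: 0.0184
grip_force: 60.7
```

Run:
```python
from h import *
d,e=pen();pickle.dump((d,e),open('d8.pkl','wb'));print('R',np.round(read_state()['orientation'],4).tolist());cyl([d['wrist']],e)
rel=.0418*XH+.0007*YH+[0,0,-.093];X,Y,N=frame(12.2);t=e+rel
tipcheck(d,e,t+.004*N)
spot=np.array([.5159,.1534,.0763]);print('tip-spot in X,Y,N',(t-spot)@X,(t-spot)@Y,(t-spot)@N)
for n in('scene','top'):print(n,'spot',proj(d[n],spot),'tip',proj(d[n],t))
a=cv2.resize(d['scene']['color'][190:250,235:295],(400,400),interpolation=cv2.INTER_CUBIC);b=cv2.resize(d['top']['color'][235:285,225:275],(400,400),interpolation=cv2.INTER_CUBIC);save({'color':np.hstack([a,b])},'pics/p8.png')
```

```text
ee [0.4664 0.1402 0.1985] F [ 0.6  0.5 -1.4]
R [[-0.9772, -0.2122, 0.0024], [-0.2122, 0.9772, -0.0], [-0.0023, -0.0005, -1.0]]
1229 1229 axis at grip (xh,Y) [ 0.0049 -0.0002] tilt deg [20.07  0.38] rms 0.00016
scene [262.4 215. ] (np.float64(262.5), np.float64(215.0)) 4
top [251.9 263.6] None 0
tip-spot in X,Y,N 0.001161004426993102 -0.0017150274082762507 0.030701356915451193
scene spot [265.62100644 223.69123681] tip [262.9048344 216.0396067]
top spot [252.04417418 260.68528552] tip [252.0026221 263.1990227]
```

View pics/p8.png

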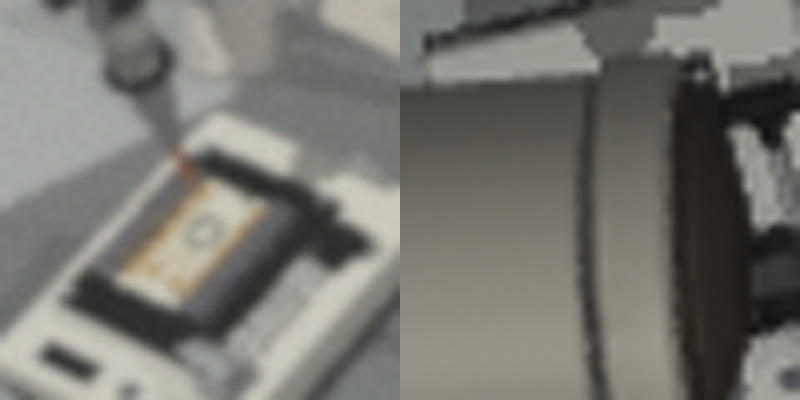

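Run:
```python
from h import *
w=read_camera('wrist');e=np.array(read_state()['ee_pos']);print(e.round(4));cyl([w],e)
Rt=np.array(read_state()['orientation']);d7,e7=pickle.load(open('d7.pkl','rb'));d8,e8=pickle.load(open('d8.pkl','rb'))
for n,c,ee in(('d7',d7['wrist'],e7),('d8',d8['wrist'],e8),('now',w,e)):
    q=np.array(c['position'])-ee;print(n,'cam-TCP',(q@XH).round(4),(q@YH).round(4),q[2].round(4),np.round(np.array(c['rotation'])[:,2],4))
s=read_camera('scene');rel=.0418*XH+.0007*YH+[0,0,-.093];_,_,N=frame(12.2)
u,v=copper(s,proj(s,e+rel+.004*N).round().astype(int),9);print(proj(s,e+rel+.004*N),u.mean(),v.mean(),len(u))
X,Y,N=frame(12.2);print('TCP',read_state()['ee_pos'])
```

```text
[0.4672 0.1408 0.1999]
1282 1282 axis at grip (xh,Y) [ 0.0036 -0.0005] tilt deg [20.07  0.42] rms 0.00016
d7 cam-TCP -0.0834 0.0003 0.1396 [ 0.3109  0.0699 -0.9479]
d8 cam-TCP -0.0822 -0.0003 0.1439 [ 0.3156  0.0682 -0.9464]
now cam-TCP -0.0831 -0.0006 0.1427 [ 0.3159  0.0683 -0.9463]
[262.54833598 214.40345618] 263.0 214.5 2
TCP [0.46705714 0.14092584 0.19968676]
```

Add to h.py:
```python
def hit(w,spot,E=None):
    e=np.array(w['position'])+.083*XH-[0,0,.1425]   # nominal TCP from the camera pose
    p=cyl([w],e);o=e+p[0]*XH+p[1]*YH+[0,0,.019];a=p[2]*XH+p[3]*YH-np.array([0,0,1]);a/=np.linalg.norm(a)
    X,Y,N=frame(12.2);h=o+a*(((spot-o)@N)/(a@N));q=h-spot
    print('axis hits plane at X %.4f Y %.4f'%(q@X,q@Y),'grip to plane %.4f'%np.linalg.norm(h-o),'angle to normal %.2f'%np.degrees(np.arccos(-a@N)));return h
```

Run:
```python
from h import *
spot=np.array([.5159,.1534,.0763])
d8,e8=pickle.load(open('d8.pkl','rb'));hit(d8['wrist'],spot)
for _ in range(3):hit(read_camera('wrist'),spot);print(np.round(read_state()['ee_pos'],4))
```

```text
1268 1268 axis at grip (xh,Y) [0.0036 0.0001] tilt deg [20.08  0.39] rms 0.00016
axis hits plane at X 0.0050 Y -0.0017 grip to plane 0.1501 angle to normal 0.38
1276 1276 axis at grip (xh,Y) [0.0036 0.0001] tilt deg [20.07  0.41] rms 0.00016
axis hits plane at X 0.0049 Y -0.0013 grip to plane 0.1500 angle to normal 0.40
[0.4669 0.141  0.1995]
1277 1277 axis at grip (xh,Y) [0.0036 0.0001] tilt deg [20.04  0.43] rms 0.00016
axis hits plane at X 0.0046 Y -0.0012 grip to plane 0.1499 angle to normal 0.41
[0.4668 0.141  0.1993]
1284 1284 axis at grip (xh,Y) [0.0035 0.0001] tilt deg [20.01  0.43] rms 0.00015
axis hits plane at X 0.0044 Y -0.0011 grip to plane 0.1498 angle to normal 0.40
[0.4667 0.141  0.1991]
```

Request:
hand_motion:
  steps:
    - [0.01,0.003,0.0012,0.001,0]
    - [0.01,-0.001,0.0012,0.012,0]
    - [0.01,-0.0054,0.0012,0.0236,0]
    - [0.01,-0.0054,0.0012,0.0236,0]
    - [0.01,-0.0054,0.0012,0.0236,0]
    - [0.01,-0.0054,0.0012,0.0236,0]

```text
time: 12.17
ee_pos: [0.4712, 0.1433, 0.1745]
orientation: [[-0.977, -0.213, -0.001], [-0.213, 0.977, -0.0], [0.001, 0.0, -1.0]]
wrist_force: [0.4, -0.6, -0.9]
width: 0.0181
grip_force: 60.7
```

Run:
```python
from h import *
spot=np.array([.5159,.1534,.0763]);s=read_camera('scene');w=read_camera('wrist');h=hit(w,spot);print(read_state()['ee_pos'].round(4) if hasattr(read_state()['ee_pos'],'round') else '',read_state()['wrist_force'])
X,Y,N=frame(12.2)
print('spot px',proj(s,spot),'axis px at 0,4,8mm',proj(s,h),proj(s,h+.004*N),proj(s,h+.008*N),proj(s,h+.011*N))
u,v=copper(s,proj(s,h+.01*N).round().astype(int),9);print('copper',list(zip(u,v)))
pickle.dump((s,w),open('d9.pkl','wb'))
a=cv2.resize(s['color'][200:240,245:285],(600,600),interpolation=cv2.INTER_CUBIC);save({'color':a},'pics/p9.png')
```

```text
1276 1276 axis at grip (xh,Y) [0.0033 0.0002] tilt deg [19.93  0.43] rms 0.00015
axis hits plane at X 0.0007 Y 0.0000 grip to plane 0.1253 angle to normal 0.41
[0.4716 0.1433 0.1752] [-0.69121814 -0.77576792 -0.60606928]
spot px [265.62100644 223.69123681] axis px at 0,4,8mm [265.77677967 223.515052  ] [265.33330542 222.54670175] [264.88768045 221.57351902] [264.55204193 220.84044108]
copper [(np.int64(264), np.int64(222))]
```

View pics/p9.png

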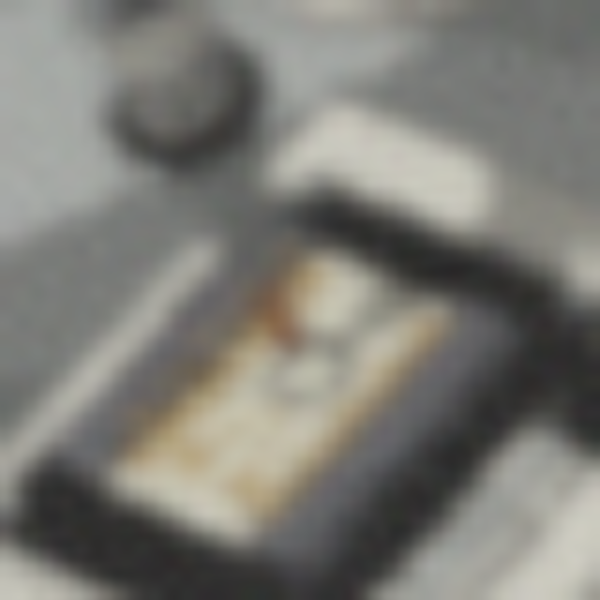

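Copper tip at crop (285,325) points at the ring centre (307,368) ~6 mm short of it; the axis meets the ring within about 1 mm. Pressing along the normal in steps.

Add to h.py:
```python
def force(n=8):
    X,Y,N=frame(12.2);L=[]
    for _ in range(n):
        w=read_camera('wrist');s=read_state();L.append(np.r_[np.array(s['wrist_force'])@np.c_[X,Y,N],s['ee_pos']])
    L=np.array(L);print('F X,Y,N',L[:,:3].mean(0).round(2),'sd',L[:,2].std().round(2),'ee',L[:,3:].mean(0).round(4),'t',s['time'],'width',s['width']);return w
```

```bash
python3 -c "
from h import *
force()"
```

```text
F X,Y,N [-0.12 -0.17 -0.79] sd 0.49 ee [0.4716 0.1433 0.1753] t 12.6667 width 0.018560317241661534
```

Request:
hand_motion:
  steps:
    - [0.01,-0.001,0,0.0028,0]
    - [0.01,-0.002,0,0.0057,0]
    - [0.01,-0.0031,0,0.0085,0]
    - [0.01,-0.0031,0,0.0085,0]

```text
time: 13.0
ee_pos: [0.4744, 0.144, 0.1659]
orientation: [[-0.977, -0.213, -0.001], [-0.213, 0.977, -0.0], [0.001, 0.0, -1.0]]
wrist_force: [-0.9, 0.6, 1.6]
width: 0.0185
grip_force: 60.7
```

```bash
python3 -c "
from h import *
w=force();hit(w,np.array([.5159,.1534,.0763]))"
```

```text
F X,Y,N [0.01 0.15 1.36] sd 0.34 ee [0.4744 0.144  0.1665] t 13.4 width 0.018533218173728824
1288 1288 axis at grip (xh,Y) [0.0033 0.0002] tilt deg [19.94  0.47] rms 0.00016
axis hits plane at X 0.0007 Y 0.0000 grip to plane 0.1164 angle to normal 0.44
```

Request:
hand_motion:
  steps:
    - [0.01,-0.0007,0,0.0019,0]
    - [0.01,-0.0014,0,0.0038,0]
    - [0.01,-0.0014,0,0.0038,0]

```text
time: 13.65
ee_pos: [0.4758, 0.1443, 0.1624]
orientation: [[-0.977, -0.213, -0.0], [-0.213, 0.977, -0.0], [0.0, 0.0, -1.0]]
wrist_force: [-1.2, -0.4, 3.1]
width: 0.0186
grip_force: 60.8
```

Run:
```python
from h import *
w=force(12);hit(w,np.array([.5159,.1534,.0763]));P=cloud(w);s=read_camera('scene')
a=cv2.resize(s['color'][200:240,245:285],(600,600),interpolation=cv2.INTER_CUBIC);save({'color':a},'pics/p10.png')
X,Y,N=frame(12.2);bar=np.array([.5454,.1077,.0882]);q=cloud(s).reshape(-1,3)-bar
m=np.linalg.norm(q,axis=1)<.012;print('bar pts over chip plane',m.sum(),np.percentile((q[m]+bar-[.5159,.1534,.0763])@N,[50,90]).round(4))
```

```text
F X,Y,N [-0.46  0.17  2.79] sd 0.69 ee [0.4758 0.1443 0.1627] t 14.25 width 0.01866758714525198
1279 1279 axis at grip (xh,Y) [0.0033 0.0002] tilt deg [19.92  0.45] rms 0.00016
axis hits plane at X 0.0007 Y -0.0000 grip to plane 0.1123 angle to normal 0.43
bar pts over chip plane 33 [0.0032 0.0052]
```

View pics/p10.png

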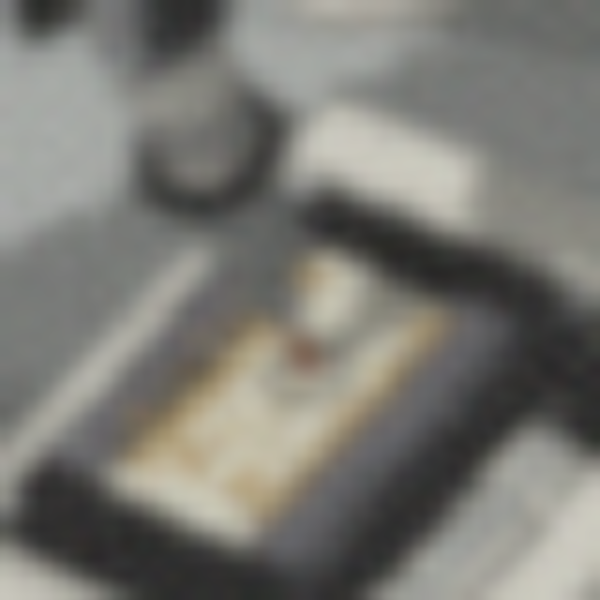

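The tip sits inside the ring (tip end ≈ (305,362), ring centre ≈ (307,368)), 3.6 N, ~5.4 mm sprung, 0.4° off square, lever bar still down. A half-millimetre more and hand in.

Request:
hand_motion:
  steps:
    - [0.01,-0.0002,0,0.0005,0]
    - [0.01,-0.0002,0,0.0005,0]

```text
time: 14.47
ee_pos: [0.476, 0.1443, 0.1621]
orientation: [[-0.977, -0.213, -0.0], [-0.213, 0.977, 0.0], [0.0, 0.0, -1.0]]
wrist_force: [-1.4, 0.3, 1.8]
width: 0.0185
grip_force: 60.9
```

```bash
python3 -c "
from h import *
w=force(8);hit(w,np.array([.5159,.1534,.0763]));print(hand_in())"
```

```text
F X,Y,N [-0.59  0.29  3.04] sd 0.4 ee [0.476  0.1443 0.1622] t 14.8667 width 0.018297810050202583
1280 1280 axis at grip (xh,Y) [0.0033 0.0002] tilt deg [19.94  0.43] rms 0.00016
axis hits plane at X 0.0007 Y -0.0001 grip to plane 0.1117 angle to normal 0.41
the job is handed in; nothing more can be done
None
```

I handed the job in at 14.9 s: the lever is fully down, and the pen's tip is held inside the ring, about 0.4° off square, pressed with about 3.8 N (roughly half sprung); the judge gave no verdict.

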